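# Shift the phantom head's selector into third

## Task

The selector lever of the phantom-head positioner stands in second, the near left-hand slot of its H-shaped gate. Push the lever gently with your fingertips, without squeezing or forcing it: forward to neutral, across to the right, then forward until it is fully home in third, the far right-hand slot marked with three dots, and take your hand away. Do not let it run into the first or the fourth slot on the way, and leave the plaster cast, the steel pot and the paste jar where they stand.

Things in the scene. Friction and masses are not known exactly. Their poses are not given: they have to be found in the camera images.
- positioner: Grey cast gear case of a dental phantom-head positioner, 200 x 220 mm, 128 mm high, bolted to the bench. Origin: centre of its underside. x points forward (away from the robot at yaw 0), y left, z up; turned up to 0.35 rad about z. A crank stands out of its right side as far as y = -0.195 m, below z = 0.09 m.
- phantom_head (a point): Middle of the cream phantom head, about 165 mm in diameter and 180 mm long, that lies face up on a fixed neck at the left of the gear case; the point is 150 mm above the bench and 340 mm left (+y) of the case's origin. Its highest point (nose) lies at z = 0.245 m.
- gate_centre (a point): Middle of the steel gate plate (120 x 104 mm, upper face 134 mm above the bench) on top of the case, axes as the case. H of slots 17 mm wide: two fore-and-aft channels 18 mm left and right of the middle, joined only by a cross channel (neutral) at x = 0. Tongues between them have rounded ends. First slot far left (one dot), second near left, third far right (three dots), fourth near right.
- lever: Selector lever: steel rod 12 mm thick through the gate, black ball knob on top to push. Origin at its pivot, 16 mm above the bench on the case's axis; z runs up the rod to the knob's centre, 215 mm from the pivot. Tilts both ways within the gate; no spring, no catch: it stays where it is left and takes about 4 to 6 N at the knob to move.
- knob (a point): Centre of the lever's ball knob (radius 21 mm); about 231 mm above the bench when the lever is upright, 6 to 8 mm lower in a slot's end. It travels about 47 mm fore and aft from neutral to the end of each slot, and about 34 mm left and right of the middle.
- third_slot (a point): Where the rod's axis stands, on the upper face of the gate plate, when the lever is home in the third slot (26 mm forward and 18 mm right of the gate's centre, z = 0.134 m).
- gate_fore (a joint): Fore-and-aft tilt of the lever in rad: 0 in neutral, positive forward (towards first and third), negative backward (towards second and fourth); the slot ends stop it at about +-0.23. It starts between -0.22 and -0.13.
- gate_cross (a joint): Sideways tilt of the lever in rad: about -0.155 in the left channel (first, second), about +0.155 in the right channel (third, fourth); the slot walls give some 0.02 of play.
- cast_c (a point): Centre of a loose plaster cast of a jaw, 62 x 66 mm, about 37 mm high, on the bench; the point lies 15 mm above the bench. To be left alone.
- pot_c (a point): Centre of a loose, open steel instrument pot, 72 mm wide and 95 mm high; the point is half-way up. To be left alone.
- paste_c (a point): Centre of a loose, clear screw-top jar of paste, 64 mm wide and 65 mm high, white cap; the point is half-way up. To be left alone.

How it is judged:
By the outcome, as a careful person would: the job done as asked, in the order asked, and still so for the second after the job is handed in, with the robot touching nothing.
It also fails if it takes over 51 s, if anything falls off the work surface, if the arm or the gripper's body presses on something with over 40 N, if the wrist force passes 120 N, or if a joint passes its speed limit or range.

## Robot

A 6-joint arm with a two-finger parallel gripper is mounted at the origin on the work surface. World frame = base frame: x ahead of the robot, y to its left, z up, the work surface at z = 0. Lengths are in m, angles in rad, forces in N, time in s.
With the tool pointing down it reaches from about 0.325 to 0.85 m from the base axis. Payload 15.5 kg.
Tool frame: the origin (TCP) lies at the very end of the fingers, on their centre line; the grasp point (between the pads) lies ctrl.grip_point_offset behind it (ctrl.grip_point_offset is the distance from the TCP to the grasp point, in m); z points along the fingers, y is the direction in which the jaws open and shut (so a half turn about z gives the same grasp; the last joint's range is limited). The gripper opens to 91 mm and grips with 3 to 60 N. Pads are 32 mm wide; open, the fingers measure 118 mm over their backs; the gripper's body (76 mm by 178 mm) begins 60 mm behind the grasp point.
Start: joints at [1.171, 0.494, 1.345, -0, 1.302, -0.096], TCP at [0.187, 0.596, 0.214] pointing down, gripper open.
Joint ranges: [-2.91, 2.91], [-0.82, 2.16], [0.22, 2.67], [-1.22, 4.37], [0.12, 2.79], [-3.08, 3.08]. Speed limits (rad/s): [1.89, 1.89, 2.57, 3.01, 3.01, 3.01].

## Interface

Orientations are given as a rotation vector (axis times angle).
In Python, from station import ctrl gives the robot as it stands.
- The arm moves only by the tool play_rows, never from a script. Its arguments are lists of equal length, an entry for each row: "delta_pos": the shift along the tool's x, y, z in cm, a list of three; "dr": the turn, a rotation vector about the tool's x, y, z in rad, a list of three. A call has 1 to 10 rows; each row shifts and turns the pose as measured when the row begins, along the tool's axes as they then stand; what a row does not reach is not made up. A row lasts 1/12 s, in which the tool goes at most 41.7 mm and 7.16 degrees, less where a joint would pass 70% of its speed; a pose out of reach is approached as far as the arm can. A call with a gripper value outside its range is refused whole. "hand" is the opening, from 0 (shut) to 1 (fully open), set as the call begins (left out, the last holds). The fingers move at their own pace and stop on an object; "squeeze" is the grip in N (left out, the last holds). Time passes only in rows, so rows that do not move let the fingers close. It gives the time, the measured TCP pose, the force and the opening at its end, in the units of the state.
- ctrl.sense(): the state, without advancing time (a new reading comes with each control period).
- ctrl.get_image(name): name is "scene" or "top"; returns (picture, depth): 480x640x3 uint8, red, green, blue; 480x640 float32, m along the optical axis (not along the pixel's ray), 0 where there is no reading.
- ctrl.camera_info(name): a dict with "fx", "fy", "cx", "cy" (pixels), "D" ([k1, k2, p1, p2, k3] as OpenCV has them; the pictures are not rectified), "cam_to_world" (4x4, takes a point from camera to world coordinates). Camera axes: x right, y down, z forward; pixel columns grow to the right and rows downward; lengths in m; the calibration is good to about 2 mm. A picture is of the moment at which its call begins. camera_info takes no time and is no camera call.
- ctrl.close_job(): hands the job in, once; it reports no verdict.
The state is a dict: "t": time; "qpos": joint angles; "qvel": joint speeds; "tau": joint torques, N m; "tcp_pos": TCP position; "ee_rot": TCP orientation; "contact_force": force on the tool from outside, world axes, zero at the start; "torque": the same for the moment, N m; "opening": finger opening in m.
Only numpy, scipy, OpenCV 4.12 (cv2) and the standard library are available. Lean on these libraries where they do the work, as an engineer would, in place of code of your own. Each camera call takes 0.05 s, during which the arm holds its last target. There are 200 camera calls.

## Working session

There is one attempt and no reset: what is moved stays moved. The work goes in short steps, Python scripts to look and compute and a tool call to move; the robot and the scene stay as the last step left them, time stands still between calls to the robot, and variables do not carry over. Pictures are saved under pics/ and viewed, about 8 in all and at most 12, crops included, and the job is handed in when it is done.

Besides the shell and the picture viewer there is one more tool, called after "Call:" as a command line: name --argument value ..., lists and objects as JSON in quotes. play_rows: Moves the arm, as the interface text tells. Its arguments: {"type":"object","properties":{"delta_pos":{"type":"array","items":{"type":"array","items":{"type":"number"}}},"dr":{"type":"array","items":{"type":"array","items":{"type":"number"}}},"hand":{"type":"number"},"squeeze":{"type":"number"}},"required":["delta_pos","dr"]}

```bash
mkdir -p pics; cat > h.py <<'E'
import numpy as np, cv2
from station import ctrl
from scipy.spatial.transform import Rotation as R
def snap(n,f):
    im,d=ctrl.get_image(n); cv2.imwrite(f'pics/{f}.png',im[:,:,::-1]); np.save(f'pics/{f}.npy',d); return im,d
def px(n,d,u,v,r=2):
    c=ctrl.camera_info(n);K=np.array([[c['fx'],0,c['cx']],[0,c['fy'],c['cy']],[0,0,1]])
    w=d[v-r:v+r+1,u-r:u+r+1]; z=np.median(w[w>0])
    x,y=cv2.undistortPoints(np.array([[[u,v]]],float),K,np.array(c['D']))[0,0]
    return (np.array(c['cam_to_world'])@[x*z,y*z,z,1])[:3]
E
python3 - <<'E'
from h import *
snap('top','top1');snap('scene','sc1')
for n in('top','scene'): print(ctrl.camera_info(n)['cam_to_world'])
s=ctrl.sense();print(s['t'],s['tcp_pos'],s['ee_rot'],s['contact_force'],ctrl.grip_point_offset)
E
```

```text
[[-1.43658358e-03 -9.82579555e-01  1.85836901e-01  3.53684372e-01]
 [-9.99923621e-01 -8.69791367e-04 -1.23286229e-02  3.43710956e-02]
 [ 1.22754921e-02 -1.85840419e-01 -9.82503258e-01  1.26256797e+00]
 [ 0.00000000e+00  0.00000000e+00  0.00000000e+00  1.00000000e+00]]
[[ 0.75787137  0.50506024 -0.41297112  1.07650062]
 [ 0.65240049 -0.58462705  0.48227047 -0.56745287]
 [ 0.00214156 -0.63492154 -0.77257365  1.12374146]
 [ 0.          0.          0.          1.        ]]
0.1 [0.1868523  0.59608226 0.21339331] [-4.75410610e-01 -3.10517255e+00  1.63612949e-03] [ 0.38269093 -0.36493235  0.2452662 ] 0.0188
```

View pics/top1.png

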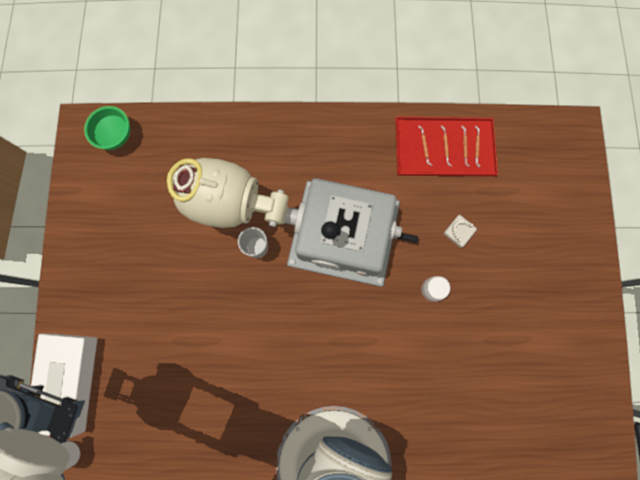

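View pics/sc1.png

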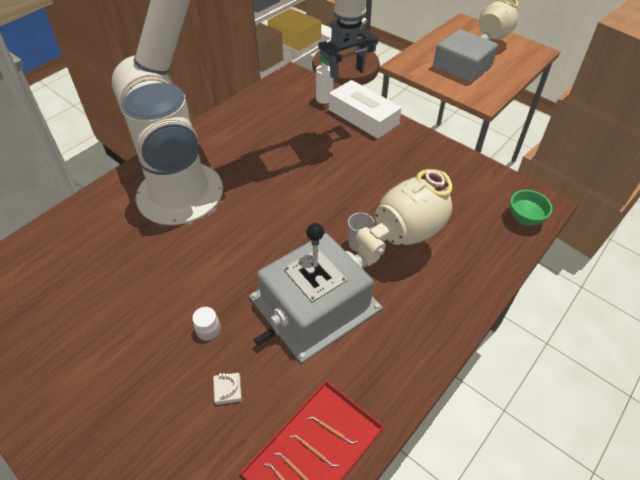

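The top view shows the knob at about (331,230) and the gate plate around (348,222). The pot is at (253,242), the jar at (436,289) and the cast at (461,231). In the scene view the knob is at (315,232). I'll enlarge the gate next.

```bash
python3 - <<'E'
import cv2,numpy as np
a=cv2.imread('pics/top1.png')[170:290,280:420];b=cv2.imread('pics/sc1.png')[215:335,240:380]
cv2.imwrite('pics/crop1.png',cv2.resize(np.vstack([a]),None,fx=5,fy=5,interpolation=2)[:600,:700])
from h import *
d=np.load('pics/top1.npy')
for u,v in[(331,230),(362,240),(365,205),(340,203),(330,247)]:print(u,v,px('top',d,u,v))
print(px('scene',np.load('pics/sc1.npy'),315,232))
E
```

```text
331 230 [0.55594691 0.01115363 0.24332293]
362 240 [ 0.55325302 -0.06641118  0.13282729]
365 205 [ 0.64034205 -0.0750693   0.13390467]
340 203 [ 0.64507334 -0.01363563  0.13465684]
330 247 [0.53676069 0.01109733 0.12841504]
[0.57150571 0.00263319 0.23937072]
```

View pics/crop1.png

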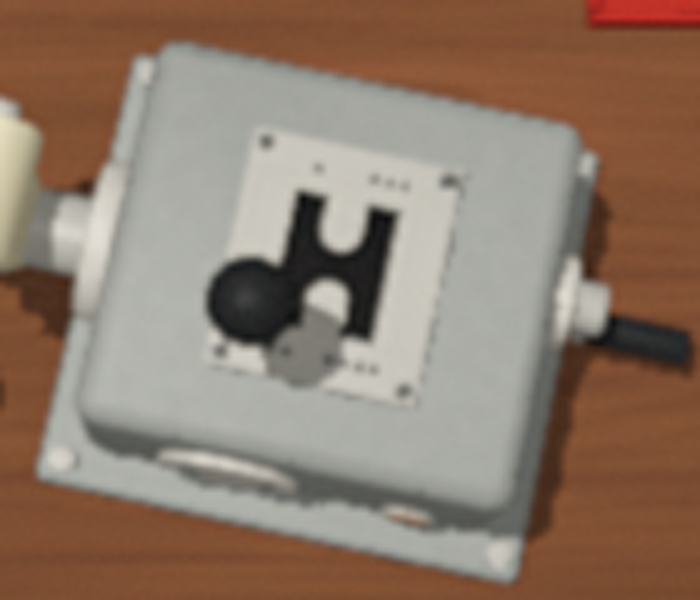

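The enlarged crop shows the plate screws at (267,142), (450,181), (405,391) and (220,352), and the knob centre at (252,299).

```bash
cat >> h.py <<'E'
def ray(n,u,v,z):
    c=ctrl.camera_info(n);K=np.array([[c['fx'],0,c['cx']],[0,c['fy'],c['cy']],[0,0,1]])
    x,y=cv2.undistortPoints(np.array([[[u,v]]],float),K,np.array(c['D']))[0,0]
    M=np.array(c['cam_to_world']);r=M[:3,:3]@[x,y,1];o=M[:3,3];return o+r*(z-o[2])/r[2]
E
python3 - <<'E'
from h import *
P=[ray('top',280+x/5-.4,170+y/5-.4,.134)[:2] for x,y in[(267,142),(450,181),(405,391),(220,352)]]
P=np.array(P);print(P,P.mean(0))
f=(P[0]+P[1]-P[2]-P[3])/2;l=(P[0]+P[3]-P[1]-P[2])/2
yf=np.arctan2(f[1],f[0]);yl=np.arctan2(-l[0],l[1]);print(np.linalg.norm(f),np.linalg.norm(l),yf,yl)
y=(yf+yl)/2;g=P.mean(0);A=np.array([[np.cos(y),-np.sin(y)],[np.sin(y),np.cos(y)]])
for n,u,v in[('top',330,229.5),('scene',315,232)]:
  k=ray(n,u,v,.226)[:2];print(k,A.T@(k-g))
for nm,u,v,z in[('pot',253,235,.095),('jar',436,287,.065),('cast',461,231,.037),('nose',210,190,.24)]:
  print(nm,ray('top',u,v,z),A.T@(ray('top',u,v,z)[:2]-g))
s=ctrl.sense();print(R.from_rotvec(s['ee_rot']).as_matrix())
E
```

```text
[[ 0.65789274  0.00347332]
 [ 0.63832179 -0.0863439 ]
 [ 0.53393318 -0.06263096]
 [ 0.55298358  0.02663376]] [ 0.59578283 -0.02971694]
0.10724116450190124 0.0915996100239105 -0.22031999931161844 -0.21240977521070473
[0.56051879 0.01298536] [-0.04360919  0.03413616]
[0.56387074 0.01125227] [-0.03996334  0.03316308]
pot [0.57243477 0.20322883 0.095     ] [-0.07281263  0.2225021 ]
jar [ 0.44424712 -0.25888538  0.065     ] [-0.09880451 -0.256357  ]
cast [ 0.59459153 -0.33937273  0.037     ] [ 0.0653136  -0.30269169]
nose [0.64767733 0.28167283 0.24      ] [-0.01616482  0.31527025]
[[-9.54192792e-01  2.99192181e-01 -3.92054570e-04]
 [ 2.99192428e-01  9.54192278e-01 -9.93784113e-04]
 [ 7.67630073e-05 -1.06556140e-03 -9.99999429e-01]]
```

Call:
play_rows --delta_pos '[[0,0,-2],[-2.7,-3.1,-1.5],[-2.7,-3.1,-1],[-2.7,-3.1,0],[-2.7,-3.1,0],[-2.7,-3.1,0],[-2.7,-3.1,0],[-2.7,-3.1,0],[-2.7,-3.1,0],[-2.7,-3.1,0]]' --dr '[[0,0,-0.088],[0,0,0],[0,0,0],[0,0,0],[0,0,0],[0,0,0],[0,0,0],[0,0,0],[0,0,0],[0,0,0]]' --hand 0

```text
t: 0.93
tcp_pos: [0.3637, 0.271, 0.2568]
ee_rot: [-0.315, -3.124, 0.006]
contact_force: [1.2, 1.6, 0.0]
opening: 0.0275
```

```bash
cat >> h.py <<'E'
g=np.array([.5958,-.0297]);yaw=-.216;A=np.array([[np.cos(yaw),-np.sin(yaw)],[np.sin(yaw),np.cos(yaw)]])
def st():
    s=ctrl.sense();m=R.from_rotvec(s['ee_rot']).as_matrix()
    print('t',round(s['t'],2),'gate xy',np.round(A.T@(s['tcp_pos'][:2]-g),4),'z',round(s['tcp_pos'][2],4),'F gate',np.round(A.T@s['contact_force'][:2],1),'yawerr',round(np.arctan2(m[0,1]*0+m[1,1],m[0,1])-np.pi/2-yaw,3),'tilt',np.round(m[:2,2],3),'open',s['opening'])
E
python3 -c "
from h import *
st()"
```

```text
t 0.93 gate xy [-0.2912  0.2439] z 0.2568 F gate [0.8 1.8] yawerr 0.015 tilt [-0.002 -0.003] open 0.027525104977181674
```

Call:
play_rows --delta_pos '[[-2.4,-3,0],[-2.4,-3,0],[-2.4,-3,0],[-2.4,-3,0],[-2.4,-3,0],[-2.4,-2.5,0],[-2,-2,0],[-1,-1,0],[-0.5,-0.5,0],[0,0,0]]' --dr '[[0,0,0.015],[0,0,0],[0,0,0],[0,0,0],[0,0,0],[0,0,0],[0,0,0],[0,0,0],[0,0,0],[0,0,0]]'

```text
t: 1.77
tcp_pos: [0.4991, 0.0067, 0.2563]
ee_rot: [-0.351, -3.119, 0.008]
contact_force: [0.4, -0.0, -0.3]
opening: 0.0004
```

```bash
python3 -c "
from h import *
st()"
```

```text
t 1.77 gate xy [-0.1022  0.0148] z 0.2563 F gate [0.4 0.1] yawerr -0.008 tilt [-0.003 -0.005] open 0.00039278939657340774
```

Call:
play_rows --delta_pos '[[0,1,0.5],[0,0.9,1.5],[0,0,1.5],[0,0,1.3],[0,0,0],[0,0,0]]' --dr '[[0,0,-0.008],[0,0,0],[0,0,0],[0,0,0],[0,0,0],[0,0,0]]'

```text
t: 2.27
tcp_pos: [0.5002, 0.0341, 0.2057]
ee_rot: [-0.328, -3.12, 0.005]
contact_force: [-0.6, 0.5, -0.2]
opening: 0.0001
```

```bash
python3 -c "
from h import *
st()
im,_=snap('scene','s2')
im2,_=snap('top','t2')
a=cv2.resize(im[180:320,240:390],None,fx=2.6,fy=2.6)
b=cv2.resize(im2[160:300,270:420],None,fx=2.6,fy=2.6)
cv2.imwrite('pics/c2.png',np.hstack([a,b])[:,:,::-1])"
```

```text
t 2.27 gate xy [-0.107   0.0418] z 0.2057 F gate [-0.7  0.4] yawerr 0.006 tilt [-0.005 -0.003] open 7.897508031109069e-05
```

View pics/c2.png

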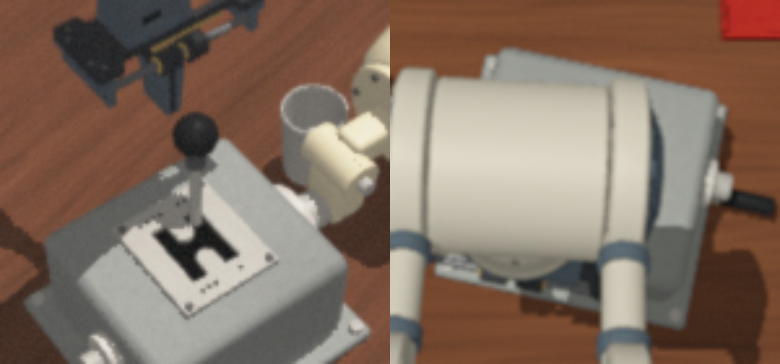

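The crop shows the closed fingertips behind the knob, which is at (195,133) in the crop. The arm hides the gate from the top camera. I'll centre the fingers and push forward gently.

Call:
play_rows --delta_pos '[[-0.5,-0.7,0],[-0.5,0,0],[-0.5,0,0],[-0.5,0,0],[-0.4,0,0],[-0.4,0,0],[0,0,0]]' --dr '[[0,0,0],[0,0,0],[0,0,0],[0,0,0],[0,0,0],[0,0,0],[0,0,0]]'

```text
t: 2.95
tcp_pos: [0.53, 0.0198, 0.209]
ee_rot: [-0.33, -3.124, 0.005]
contact_force: [-4.2, 1.6, 2.1]
opening: 0.0003
```

```bash
python3 -c "
from h import *
st()"
```

```text
t 2.95 gate xy [-0.0749  0.0342] z 0.209 F gate [-4.4  0.7] yawerr 0.006 tilt [-0.001 -0.003] open 0.0003256633183306351
```

Call:
play_rows --delta_pos '[[-0.5,0,0.1],[-0.5,0,0],[-0.5,0,0],[-0.5,0,0],[-0.5,0,0],[-0.4,0,0],[-0.3,0,0],[0,0,0]]' --dr '[[0,0,0],[0,0,0],[0,0,0],[0,0,0],[0,0,0],[0,0,0],[0,0,0],[0,0,0]]'

```text
t: 3.62
tcp_pos: [0.5604, 0.0133, 0.2074]
ee_rot: [-0.329, -3.117, 0.004]
contact_force: [-4.1, 1.3, 4.5]
opening: 0.0005
```

```bash
python3 -c "
from h import *
st()
im,d=snap('scene','s3')
cv2.imwrite('pics/c3.png',cv2.resize(im[200:310,250:370],None,fx=5,fy=5,interpolation=2)[:,:,::-1])"
```

```text
t 3.62 gate xy [-0.0438  0.0344] z 0.2074 F gate [-4.3  0.4] yawerr 0.005 tilt [-0.007 -0.002] open 0.0005133255570241152
```

View pics/c3.png

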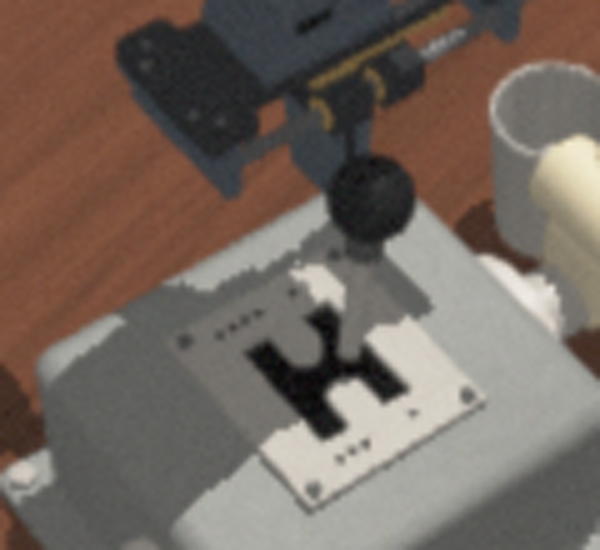

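The crop shows the knob at (372,197), with the rod entering the gate near (352,350), close to the cross channel. I'll work out the knob's position from that.

```bash
python3 -c "
from h import *
k=ray('scene',324,239,.229);print(A.T@(k[:2]-g))
d=np.load('pics/sc1.npy')
# rod foot & gate centre check in the scene view
print(A.T@(ray('scene',250+352/5-.4,200+350/5-.4,.134)[:2]-g), A.T@(ray('scene',250+330/5-.4,200+368/5-.4,.134)[:2]-g))
for c in[(185,342),(315,490),(468,396)]: print(A.T@(ray('scene',250+c[0]/5-.4,200+c[1]/5-.4,.134)[:2]-g))"
```

```text
[-0.00830728  0.03558726]
[0.00022622 0.01781469] [0.0025057 0.0028084]
[-0.05241013 -0.04448663]
[ 0.05479884 -0.04467147]
[0.0555058  0.04589944]
```

Call:
play_rows --delta_pos '[[-0.3,0,0],[-0.3,0,0],[-0.2,0,0],[0,0,0]]' --dr '[[0,0,0],[0,0,0],[0,0,0],[0,0,0]]'

```text
t: 4.0
tcp_pos: [0.568, 0.0117, 0.2073]
ee_rot: [-0.329, -3.117, 0.004]
contact_force: [-4.1, 1.2, 2.9]
opening: 0.0003
```

```bash
python3 -c "
from h import *
st()"
```

```text
t 4.0 gate xy [-0.0361  0.0345] z 0.2073 F gate [-4.3  0.3] yawerr 0.006 tilt [-0.008 -0.002] open 0.0003368762043655522
```

Call:
play_rows --delta_pos '[[1.2,0,0],[1.2,0,0],[0,1.5,0],[0,2,0],[0,2,0],[-1,0,0],[-2,0,0],[-2,0,0],[-1,0,0],[0,0,0]]' --dr '[[0,0,0],[0,0,0],[0,0,0],[0,0,0],[0,0,0],[0,0,0],[0,0,0],[0,0,0],[0,0,0],[0,0,0]]'

```text
t: 4.83
tcp_pos: [0.6205, 0.0585, 0.2072]
ee_rot: [0.33, 3.123, -0.005]
contact_force: [0.6, -0.5, -0.8]
opening: 0.0005
```

```bash
python3 -c "
from h import *
st()
im,d=snap('scene','s4')
cv2.imwrite('pics/c4.png',cv2.resize(im[200:310,250:370],None,fx=5,fy=5,interpolation=2)[:,:,::-1])"
```

```text
t 4.83 gate xy [0.0052 0.0914] z 0.2072 F gate [ 0.7 -0.4] yawerr 0.006 tilt [ 0.001 -0.003] open 0.0005402719466482587
```

View pics/c4.png

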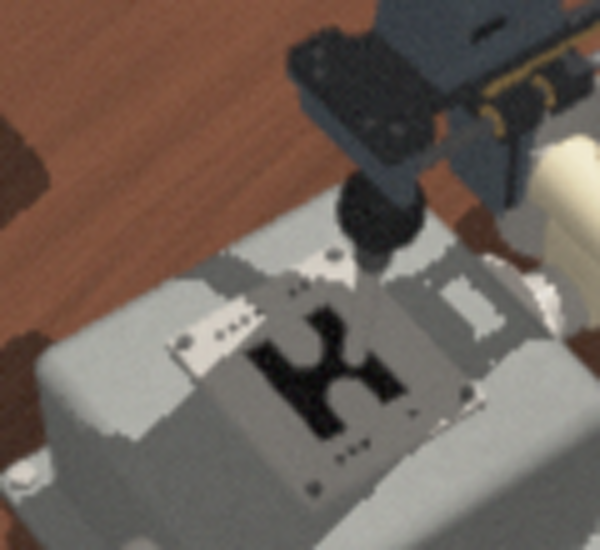

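The crop shows the knob at about (381,213). The fingers are to its left, and the gripper partly covers its top edge.

```bash
python3 -c "
from h import *
for p in [(381,212),(381,214)]:
  k=ray('scene',250+p[0]/5-.4,200+p[1]/5-.4,.229);print(A.T@(k[:2]-g))"
```

```text
[0.00132927 0.03347098]
[0.00227712 0.03274936]
```

Call:
play_rows --delta_pos '[[0.4,-0.6,0],[0,-0.6,0],[0,-0.6,0],[0,-0.5,0],[0,-0.5,0],[0,-0.5,0],[0,-0.5,0],[0,0,0]]' --dr '[[0,0,0],[0,0,0],[0,0,0],[0,0,0],[0,0,0],[0,0,0],[0,0,0],[0,0,0]]'

```text
t: 5.55
tcp_pos: [0.6046, 0.0191, 0.2088]
ee_rot: [0.33, 3.121, -0.001]
contact_force: [0.7, 3.5, -1.6]
opening: 0.0005
```

```bash
python3 -c "
from h import *
st()"
```

```text
t 5.55 gate xy [-0.0019  0.0496] z 0.2088 F gate [-0.   3.5] yawerr 0.005 tilt [ 0.003 -0.001] open 0.0004928450748293061
```

Call:
play_rows --delta_pos '[[0,-0.5,0],[0,-0.5,0],[0,-0.5,0],[0,-0.5,0],[0,-0.5,0],[0,-0.5,0],[0,-0.5,0],[0,-0.4,0],[0,0,0]]' --dr '[[0,0,0],[0,0,0],[0,0,0],[0,0,0],[0,0,0],[0,0,0],[0,0,0],[0,0,0],[0,0,0]]'

```text
t: 6.3
tcp_pos: [0.596, -0.0218, 0.2099]
ee_rot: [0.33, 3.119, 0.001]
contact_force: [0.6, 4.6, 4.7]
opening: 0.0004
```

```bash
python3 -c "
from h import *
st()
im,d=snap('scene','s5')
cv2.imwrite('pics/c5.png',cv2.resize(im[200:310,250:370],None,fx=5,fy=5,interpolation=2)[:,:,::-1])"
```

```text
t 6.3 gate xy [-0.0015  0.0078] z 0.2099 F gate [-0.4  4.7] yawerr 0.005 tilt [0.006 0.   ] open 0.00040304869706206034
```

View pics/c5.png

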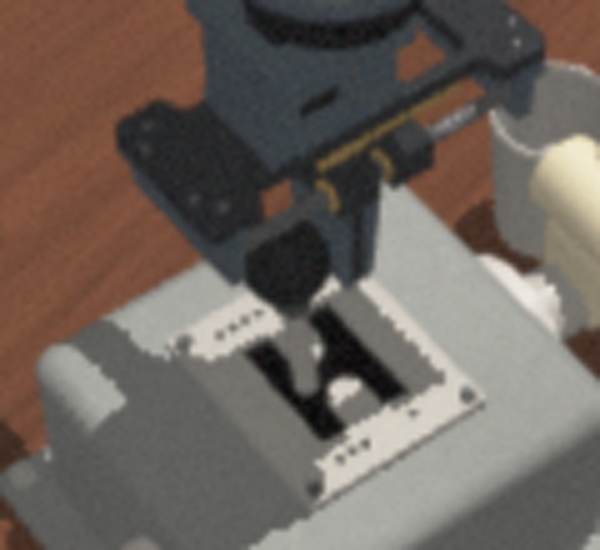

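The crop shows the knob at about (287,270). The rod foot at (308,385) is at the right end of the cross channel, with about 6 mm of knob travel left.

Call:
play_rows --delta_pos '[[0,-0.3,0],[0,-0.2,0],[0,-0.2,0],[0,0,0]]' --dr '[[0,0,0],[0,0,0],[0,0,0],[0,0,0]]'

```text
t: 6.68
tcp_pos: [0.5943, -0.0287, 0.2096]
ee_rot: [0.329, 3.119, 0.001]
contact_force: [0.5, 3.7, 3.1]
opening: 0.0006
```

```bash
python3 -c "
from h import *
st()"
```

```text
t 6.68 gate xy [-0.0016  0.0006] z 0.2096 F gate [-0.3  3.7] yawerr 0.006 tilt [0.005 0.   ] open 0.0006031317600303876
```

Call:
play_rows --delta_pos '[[0,1.2,0],[0,1.2,0],[1.5,0,0],[2,0,0],[2,0,0],[0.5,-1,0],[0,-2,0],[0,-2,0],[0,-0.7,0],[0,0,0]]' --dr '[[0,0,0],[0,0,0],[0,0,0],[0,0,0],[0,0,0],[0,0,0],[0,0,0],[0,0,0],[0,0,0],[0,0,0]]'

```text
t: 7.52
tcp_pos: [0.5265, -0.0415, 0.2073]
ee_rot: [0.321, 3.124, -0.002]
contact_force: [-0.3, 1.4, -1.4]
opening: 0.0002
```

```bash
python3 -c "
from h import *
st()
im,d=snap('scene','s6')
cv2.imwrite('pics/c6.png',cv2.resize(im[200:310,250:370],None,fx=5,fy=5,interpolation=2)[:,:,::-1])"
```

```text
t 7.52 gate xy [-0.0651 -0.0264] z 0.2073 F gate [-0.5  1.3] yawerr 0.011 tilt [ 0.001 -0.002] open 0.00022120312315230655
```

View pics/c6.png

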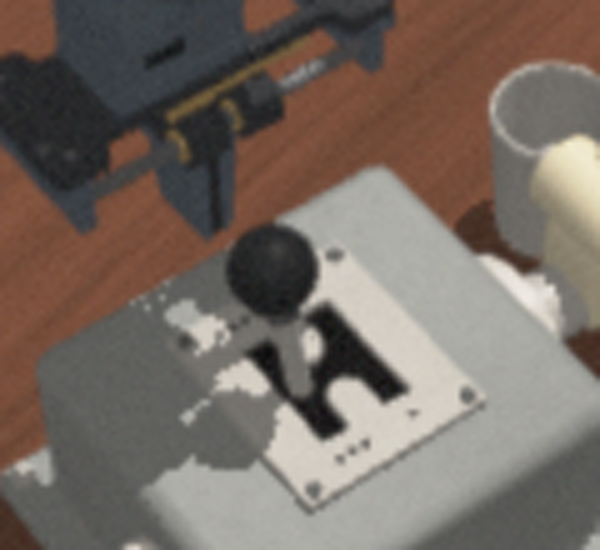

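The crop shows the lever upright fore and aft in the right channel. The knob is at (272,270), the rod foot at (298,390), and the fingers are behind it. Now I'll push it into third.

Call:
play_rows --delta_pos '[[-0.5,-0.7,0],[-0.7,0,0],[-0.7,0,0],[-0.6,0,0],[-0.6,0,0],[-0.6,0,0],[-0.6,0,0],[-0.6,0,0],[-0.5,0,0],[0,0,0]]' --dr '[[0,0,0.01],[0,0,0],[0,0,0],[0,0,0],[0,0,0],[0,0,0],[0,0,0],[0,0,0],[0,0,0],[0,0,0]]'

```text
t: 8.4
tcp_pos: [0.583, -0.0585, 0.2062]
ee_rot: [-0.335, -3.119, 0.003]
contact_force: [-2.3, -0.4, 1.1]
opening: 0.0007
```

```bash
python3 -c "
from h import *
st()"
```

```text
t 8.4 gate xy [-0.0063 -0.0309] z 0.2062 F gate [-2.2 -0.9] yawerr 0.002 tilt [-0.005 -0.001] open 0.000665150023873045
```

Call:
play_rows --delta_pos '[[-0.3,0,0],[-0.3,0,0],[-0.3,0,0],[-0.2,0,0],[-0.2,0,0],[0,0,0]]' --dr '[[0,0,0],[0,0,0],[0,0,0],[0,0,0],[0,0,0],[0,0,0]]'

```text
t: 8.9
tcp_pos: [0.5956, -0.0613, 0.2052]
ee_rot: [-0.335, -3.115, 0.003]
contact_force: [-2.9, -1.1, 1.3]
opening: 0.0002
```

```bash
python3 -c "
from h import *
st()"
```

```text
t 8.9 gate xy [ 0.0066 -0.0309] z 0.2052 F gate [-2.6 -1.7] yawerr 0.002 tilt [-0.009 -0.001] open 0.00017883859180155238
```

Call:
play_rows --delta_pos '[[-0.2,0,0],[-0.2,0,0],[0,0,0]]' --dr '[[0,0,0],[0,0,0],[0,0,0]]'

```text
t: 9.15
tcp_pos: [0.5993, -0.062, 0.2048]
ee_rot: [-0.334, -3.113, 0.003]
contact_force: [-3.4, -0.7, 0.3]
opening: 0.0007
```

```bash
python3 -c "
from h import *
st()"
```

```text
t 9.15 gate xy [ 0.0104 -0.0308] z 0.2048 F gate [-3.2 -1.4] yawerr 0.002 tilt [-0.011 -0.001] open 0.0006543193253079678
```

Call:
play_rows --delta_pos '[[-0.2,0,0],[-0.1,0,0],[0,0,0]]' --dr '[[0,0,0],[0,0,0],[0,0,0]]'

```text
t: 9.4
tcp_pos: [0.6017, -0.0625, 0.2045]
ee_rot: [-0.334, -3.112, 0.003]
contact_force: [-5.1, 0.5, 3.0]
opening: 0.0003
```

```bash
python3 -c "
from h import *
st()"
```

```text
t 9.4 gate xy [ 0.0128 -0.0308] z 0.2045 F gate [-5.1 -0.6] yawerr 0.002 tilt [-0.012 -0.   ] open 0.0003094232819332024
```

Call:
play_rows --delta_pos '[[-0.15,0,0],[-0.15,0,0],[0,0,0]]' --dr '[[0,0,0],[0,0,0],[0,0,0]]'

```text
t: 9.65
tcp_pos: [0.6025, -0.0627, 0.2043]
ee_rot: [-0.333, -3.107, 0.002]
contact_force: [-5.9, 0.2, 4.9]
opening: 0.0003
```

```bash
python3 -c "
from h import *
st()
im,d=snap('scene','s7')
cv2.imwrite('pics/c7.png',cv2.resize(im[200:310,250:370],None,fx=5,fy=5,interpolation=2)[:,:,::-1])"
```

```text
t 9.65 gate xy [ 0.0136 -0.0308] z 0.2043 F gate [-5.9 -1. ] yawerr 0.002 tilt [-0.017  0.   ] open 0.00032122720446968505
```

View pics/c7.png

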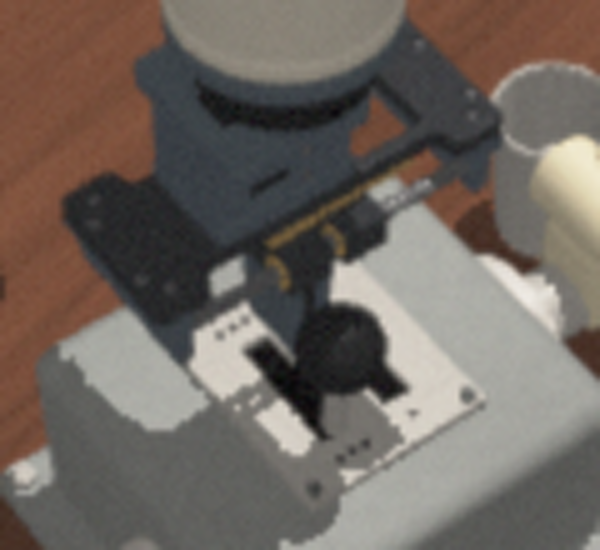

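The crop shows the knob at (341,348) over the third slot. The fingers behind it only moved 0.8 mm of the 3 mm commanded, so the lever is probably at the stop.

```bash
python3 -c "
from h import *
for z in (.223,.226):
  k=ray('scene',250+341/5-.4,200+348/5-.4,z);print(A.T@(k[:2]-g))"
```

```text
[ 0.04899255 -0.02499479]
[ 0.05077705 -0.02631782]
```

Call:
play_rows --delta_pos '[[-0.3,0,0],[-0.3,0,0],[-0.3,0,0]]' --dr '[[0,0,0],[0,0,0],[0,0,0]]'

```text
t: 9.95
tcp_pos: [0.6041, -0.063, 0.2041]
ee_rot: [-0.331, -3.093, 0.0]
contact_force: [-26.2, 3.3, 19.7]
opening: 0.0006
```

```bash
python3 -c "
from h import *
st()"
```

```text
t 9.95 gate xy [ 0.0153 -0.0307] z 0.2041 F gate [-26.3  -2.4] yawerr 0.003 tilt [-0.031  0.003] open 0.0006197467796201288
```

The force jumped to 26 N, so the lever is against the end stop. I'll back away now, straight back and then up.

Call:
play_rows --delta_pos '[[0.4,0,0],[0.8,0,0],[1.5,0,0],[2,0,0],[3,0,0],[3,0,-1],[3,0,-2],[3,0,-3],[3,0,-3],[1,0,-2]]' --dr '[[0,0,0],[0,0,0],[0,0,0],[0,0,0],[0,0,0],[0,0,0],[0,0,0],[0,0,0],[0,0,0],[0,0,0]]'

```text
t: 10.78
tcp_pos: [0.3995, -0.0178, 0.3169]
ee_rot: [-0.332, -3.097, -0.001]
contact_force: [1.1, -0.1, 0.9]
opening: 0.0001
```

Call:
play_rows --delta_pos '[[0,3,-1],[0,3,0],[0,3,0],[0,3,0],[0,3,0],[0,3,0],[0,2,0],[0,0,0],[0,0,0]]' --dr '[[0,0,0],[0,0,0],[0,0,0],[0,0,0],[0,0,0],[0,0,0],[0,0,0],[0,0,0],[0,0,0]]'

```text
t: 11.53
tcp_pos: [0.4447, 0.1878, 0.3361]
ee_rot: [0.34, 3.123, 0.011]
contact_force: [-0.4, 0.6, 0.1]
opening: 0.0005
```

```bash
python3 -c "
from h import *
st()
im,d=snap('scene','s8'); im2,_=snap('top','t8')
cv2.imwrite('pics/c8.png',np.hstack([cv2.resize(im[210:320,250:350],None,fx=4,fy=4,interpolation=2),cv2.resize(im2[170:280,300:400],None,fx=4,fy=4,interpolation=2)])[:,:,::-1])"
```

```text
t 11.53 gate xy [-0.1942  0.1801] z 0.3361 F gate [-0.6  0.5] yawerr -0.001 tilt [0.001 0.007] open 0.000473183895441416
```

View pics/c8.png

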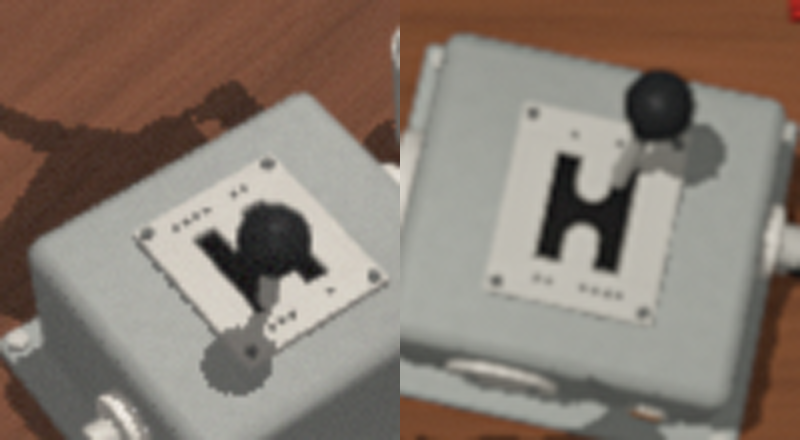

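The lever stands at the far end of the right channel, by the three dots, with the knob at (659,105) in the top crop. I'll check the numbers and compare the loose objects with the first picture.

```bash
python3 -c "
from h import *
for n,u,v in [('top',364.4,195.9),('scene',250+275/4-.4,210+240/4-.4)]:
  k=ray(n,u,v,.224);q=A.T@(k[:2]-g);print(q,np.arctan2(q[0],.208))
for n,(a,b),bx in [('scene',('sc1','s8'),dict(jar=(185,300,225,345),cast=(205,365,250,410),pot=(345,210,375,250))),('top',('top1','t8'),dict(jar=(415,270,455,305),cast=(440,210,480,250)))]:
  A1,B1=[cv2.imread(f'pics/{f}.png').astype(int) for f in(a,b)]
  for k,(x0,y0,x1,y1) in bx.items(): print(n,k,np.abs(A1-B1)[y0:y1,x0:x1].mean().round(1))
"
```

```text
[ 0.04956916 -0.02561199] 0.23394950764042685
[ 0.05119682 -0.02511959] 0.24134107409812935
scene jar 1.6
scene cast 1.7
scene pot 1.6
top jar 8.5
top cast 8.5
```

```bash
python3 -c "
from h import *
st(); print(ctrl.close_job())"
```

```text
t 11.63 gate xy [-0.1942  0.179 ] z 0.3362 F gate [0.1 0.2] yawerr -0.002 tilt [0.001 0.007] open 0.0009800544353398863
the job is handed in; nothing more can be done
None
```

The lever is home in third, and I handed the job in at 11.6 s with the arm clear and touching nothing. I pushed the knob with closed fingertips: forward to neutral, across to the right channel, then forward to the end stop. In the pictures taken along the way it never entered the first or fourth slot.

- **Lever position:** the last pictures put the knob 50 mm forward of the gate's centre, a tilt of about 0.235 rad, which agrees with the stop at about 0.23. It stands about 25 mm to the right, where I expected about 33 mm. That is leaning to the inner side of the slot's play and a few mm beyond it, but the rod is plainly in the third slot.
- **Forces:** pushing took about 3–6 N in the readings between moves. The last check push against the end stop read 26 N, more than was needed, and I backed off at once.
- **Loose objects:** the jar, cast and pot look unchanged in the scene camera. The top camera showed a larger difference around the jar and cast (8.5 grey levels against about 1.7). I put that down to lighting and shadow but did not check it further.

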